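Open the slab roller to the thickness strip

ROBOT

A 6-joint arm with a two-finger parallel gripper is mounted at the origin on the work surface. World frame = base frame: x ahead of the robot, y to its left, z up, the work surface at z = 0. Lengths are in m, angles in rad, forces in N, time in s.
With the tool pointing down it reaches from about 0.35 to 0.925 m from the base axis. Payload 6.4 kg.
Tool frame: the origin (TCP) lies at the very end of the fingers, on their centre line; the grasp point (between the pads) lies behind it (ctrl.grip_depth is the z of the grasp point in the tool frame, in m); z points along the fingers, y is the line along which they close (so a half turn about z gives the same grasp; the last joint's range is limited). The gripper opens to 94 mm and grips with 3 to 60 N. Pads are 16 mm wide; open, the fingers measure 119 mm over their backs; the gripper's body (75 mm by 177 mm) begins 78 mm behind the grasp point.
Start: joints at [-1.523, 0.245, 1.558, -0, 1.339, -0.174], TCP at [0.143, -0.634, 0.205] pointing down, gripper open.
Joint ranges: [-3.13, 3.13], [-1.02, 2.26], [0.13, 2.54], [-0.95, 4.09], [0.21, 2.88], [-2.74, 2.74]. Speed limits (rad/s): [2.57, 2.57, 3.14, 3.14, 3.14, 3.14].

INTERFACE

Orientations are given as a rotation vector (axis times angle).
In Python, from workcell import ctrl gives the robot as it stands.
- The arm moves only by the tool step_arm, never from a script. Its argument "steps" is a list that holds one entry, the list of rows, each a list of 4 numbers: the shift along the tool's x, y, z in m, then the turn about the tool's z in units of 5 degrees (1.0 is 5 degrees). A call has 1 to 8 rows; each row shifts and turns the commanded pose from where the row before left it, along the tool's axes as they then stand; what a row does not reach is not made up. A row lasts 1/12 s, in which the tool goes at most 41.7 mm and 7.16 degrees, less where a joint would pass 70% of its speed; a pose out of reach is approached as far as the arm can. A call is refused whole if a number of a shift passes 0.0417 or a number of a turn 1, either way. A call with a gripper value outside its range is refused whole. "claw" is the finger opening in m, from 0 to 0.094, set as the call begins (left out, the last holds). The fingers move at their own pace and stop on an object; "squeeze" is the grip in N (left out, the last holds). Time passes only in rows, so rows that do not move let the fingers close. It gives the time, the measured TCP pose, the force, the opening and the grip force at its end, in the units of the state.
- ctrl.state(): the state, without advancing time (a new reading comes with each control period).
- ctrl.camera(name): name is "scene" or "top" or "wrist"; returns a dict with "color" (400x640x3 uint8, red, green, blue), "mtx" (3x3 intrinsics, pixels), "extrinsics" (4x4, takes a point from world to camera coordinates); the wrist camera has in their place "hand_eye" (4x4, takes a point from camera to tool coordinates, whose origin is the TCP and whose axes are the flange's). Camera axes: x right, y down, z forward; pixel columns grow to the right and rows downward; lengths in m; the calibration is good to about 2 mm. A picture is of the moment at which its call begins: read the wrist's pose just before it. There is no depth.
- ctrl.close_job(): hands the job in; it is judged then, once.
Trained networks look in a picture, given as the dict that the camera call returned (one of the last four; its "shot" number tells which), for a name from the list of things; names that differ only in an ending like _2 or _b are one class to them, and where a whole thing is asked for, a point or a joint stands for the part that bears it (a point fixed in the world has none). Each returns a list of dicts, best first, with "score" (0 to 1); they miss things now and then, are a little off and sometimes report something else, mostly with a low value. They report only what shows in the picture. A call takes as long as a camera call. They do not tell look-alikes from the thing itself.
- ctrl.find_in(thing, picture): "point" ([row, column] as shares, 0 to 1, of the picture: columns of its width, rows of its height, amid what is visible of it).
The state is a dict: "time": time; "joints": joint angles; "joint_vel": joint speeds; "tau": joint torques, N m; "position": TCP position; "eef_rot": TCP orientation; "force": force on the tool from outside, world axes, zero at the start; "torque": the same for the moment, N m; "gripper_width": opening from 0.0 (shut) to 1.0 (fully open); "gripper_force": force on a finger pad.
Only numpy, scipy, OpenCV 4.12 (cv2) and the standard library are available. Lean on these libraries where they do the work, as an engineer would, in place of code of your own. Each camera call takes 0.05 s, during which the arm holds its last target. There are 200 camera calls.

TASK

The slab roller in front of you, the nearer of the two, is screwed right down, and nobody remembers which way its adjusting screw runs: feel with the crank on top which way gives, and raise the roller just enough for the wooden thickness strip to go under it, with no more than about 3 mm to spare. Slide the strip in flat on the bed, roughly square to the roller, and leave it lying there sticking out on both sides of the roller. Leave the other slab roller and the mugs alone.

Things in the scene. Friction and masses are not known exactly. Their poses are not given: they have to be found in the camera images.
- roller_a: Frame of a grey table-top slab roller, 320 mm long (own y = feed direction, strips go in from either side), 310 mm wide (own x, along the roller). Origin: centre of its underside, on the table. Two cheek plates at x = +-149 mm (100 mm along y), a top beam (50 mm along y), 211 mm high; drive crank on the +x side, out to x = 285 mm, not needed. The two rollers look alike.
- roller_a_nip (a point): Point on the canvas face of its flat bed, 50 mm above the table, midway under the roller; same axes as the frame. The bed is 250 mm (x) by 320 mm (y). The aluminium roller, 64 mm thick and 250 mm long, lies along x above this point; down on its stop, as at the start, it leaves a 5 mm opening.
- roller_a_screw (a point): Foot of the upright adjusting screw's crank hub, on the screw's axis over the middle of the top beam, 239 mm high at the start; rises with the roller. Of the two rollers one has a right-hand screw (rises turning counter-clockwise seen from above), the other a left-hand one (rises turning clockwise); nothing shows which.
- roller_a_handle (a point): Middle of the adjusting crank's wooden handle: upright, 24 mm thick, 50 mm tall, spins freely on its pin, 55 mm off the screw axis, 280 mm above the table and on the frame's +y side at the start. Top of crank arm and hub: 23 to 27 mm below this point. All rises 8 mm per turn. Takes 3 to 4 N to turn; blocked at the stop; holds where left.
- roller_a_lift (a joint): Height of that roller above its lower stop, in m (0 = on the stop, where it starts; grows as it rises, at most 0.016). Opening over the bed = 0.005 + this; 0.008 per full turn of the crank.
- roller_b: Frame of a grey table-top slab roller, 320 mm long (own y = feed direction, strips go in from either side), 310 mm wide (own x, along the roller). Origin: centre of its underside, on the table. Two cheek plates at x = +-149 mm (100 mm along y), a top beam (50 mm along y), 211 mm high; drive crank on the +x side, out to x = 285 mm, not needed. The two rollers look alike.
- roller_b_nip (a point): Point on the canvas face of its flat bed, 50 mm above the table, midway under the roller; same axes as the frame. The bed is 250 mm (x) by 320 mm (y). The aluminium roller, 64 mm thick and 250 mm long, lies along x above this point; down on its stop, as at the start, it leaves a 5 mm opening.
- roller_b_screw (a point): Foot of the upright adjusting screw's crank hub, on the screw's axis over the middle of the top beam, 239 mm high at the start; rises with the roller. Of the two rollers one has a right-hand screw (rises turning counter-clockwise seen from above), the other a left-hand one (rises turning clockwise); nothing shows which.
- roller_b_handle (a point): Middle of the adjusting crank's wooden handle: upright, 24 mm thick, 50 mm tall, spins freely on its pin, 55 mm off the screw axis, 280 mm above the table and on the frame's +y side at the start. Top of crank arm and hub: 23 to 27 mm below this point. All rises 8 mm per turn. Takes 3 to 4 N to turn; blocked at the stop; holds where left.
- roller_b_lift (a joint): Height of that roller above its lower stop, in m (0 = on the stop, where it starts; grows as it rises, at most 0.016). Opening over the bed = 0.005 + this; 0.008 per full turn of the crank.
- strip: Thickness strip: a plain straight beech strip 200 mm long (own x), 30 mm wide (own y), 12 mm thick, about 60 g, lying flat on the table. Origin: centre of its underside.
- mug_tall: Stoneware mug, bystander: 95 mm high, 92 mm across, with handle. Origin: centre of its foot.
- mug_wide: Stoneware mug, bystander: 85 mm high, 102 mm across, with handle. Origin: centre of its foot.
- mug_round: Round-bellied stoneware mug, bystander: 80 mm high, 100 mm across, with handle. Origin: centre of its foot.
Mind the look-alikes: they are no part of the job. Several things have the shape of the strip; the one meant has the colours described above.

How it is judged:
By the outcome, as a careful person would: the job done as asked, in the order asked, and still so for the second after the job is handed in, with the robot touching nothing.
It also fails if it takes over 69 s, if anything falls off the work surface, if the arm or the gripper's body presses on something with over 40 N, if the wrist force passes 120 N, or if a joint passes its speed limit or range.

## Working session

There is one attempt and no reset: what is moved stays moved. The work goes in short steps, Python scripts to look and compute and a tool call to move; the robot and the scene stay as the last step left them, time stands still between calls to the robot, and variables do not carry over. Pictures are saved under pics/ and viewed, at most 10 in all, crops included, and the job is handed in when it is done.

Besides the shell and the picture viewer there is one more tool, called by a JSON object that holds its "fn" and its "kwargs". step_arm: Moves the arm, as the interface text tells. Its arguments: {"type":"object","properties":{"steps":{"type":"array","items":{"type":"array","items":{"type":"array","items":{"type":"number"}}}},"claw":{"type":"number"},"squeeze":{"type":"number"}},"required":["steps"]}

```bash
ls; mkdir -p pics
cat > h.py <<'E'
import numpy as np,cv2
from workcell import ctrl
def ray(c,px):
    K=np.array(c["mtx"]);E=np.array(c["extrinsics"])
    d=np.linalg.inv(K)@[px[0],px[1],1];R=E[:3,:3];t=E[:3,3]
    return -R.T@t,R.T@d
def onz(c,px,z):
    o,d=ray(c,px);return o+d*(z-o[2])/d[2]
def proj(c,p):
    K=np.array(c["mtx"]);E=np.array(c["extrinsics"]);q=K@(E[:3,:3]@np.array(p)+E[:3,3]);return q[:2]/q[2]
E
python3 - <<'E'
from h import *
s=ctrl.state();print(s["time"],s["position"],s["eef_rot"],s["gripper_width"],ctrl.grip_depth)
for n in("scene","top"):
    c=ctrl.camera(n);cv2.imwrite(f"pics/{n}0.png",c["color"][:,:,::-1]);np.save(f"pics/{n}0.npy",{k:c[k] for k in c},allow_pickle=True)
    for t in("roller_a","roller_a_screw","roller_a_handle","strip"):
        print(n,t,[(round(r["score"],2),np.round([r["point"][1]*640,r["point"][0]*400],1)) for r in ctrl.find_in(t,c)])
E
```

```text
pics
0.0 [ 0.14293324 -0.63346861  0.20435834] [-3.12039808e+00 -3.47386720e-01 -1.52682212e-04] 1.0021898872150816 -0.0188
scene roller_a [(0.95, array([406. , 351.6]))]
scene roller_a_screw [(0.74, array([300. , 204.9])), (0.24, array([324. , 180.5]))]
scene roller_a_handle [(0.48, array([406.5, 352. ])), (0.41, array([302.9, 201.6]))]
scene strip [(0.77, array([260.5, 194. ])), (0.44, array([288.5, 164.7]))]
top roller_a [(0.94, array([191.2, 175.9])), (0.73, array([309.8, 174.2])), (0.5, array([304.6, 164.7])), (0.49, array([172.9, 165.8]))]
top roller_a_screw [(0.62, array([304.9, 163. ]))]
top roller_a_handle [(0.48, array([293.1, 162.9]))]
top strip [(0.78, array([431.3, 249.9])), (0.55, array([401.8, 197.8]))]
```

View pics/scene0.png

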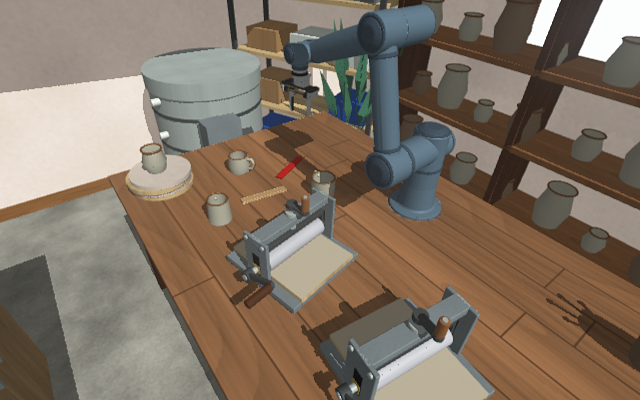

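View pics/top0.png

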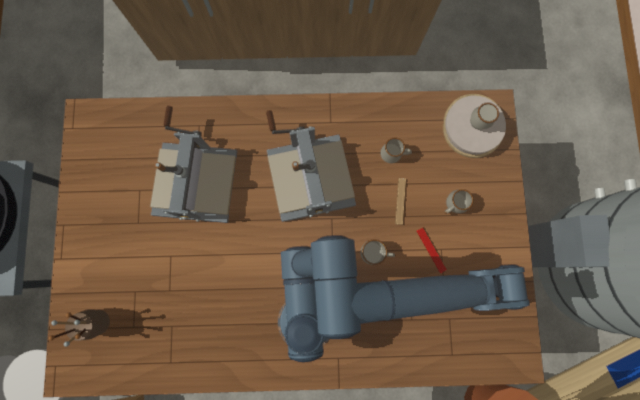

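The scene shows the two rollers. In the top view they are at (310,175), straight ahead of the base, and (195,180). Roller_a is the one at (310,175). There are two strip shapes in the top view: beech-coloured at (401,200) and red at (431,250). The beech one fits the description, so I'll confirm it in an enlarged crop.

Run:
```python
from h import *
a=cv2.imread("pics/top0.png");b=cv2.imread("pics/scene0.png")
A=cv2.resize(a[115:230,255:365],None,fx=5,fy=5,interpolation=cv2.INTER_CUBIC)[:575]
B=cv2.resize(a[170:280,380:460],None,fx=3,fy=3,interpolation=cv2.INTER_CUBIC)
B2=cv2.resize(b[150:215,235:315],None,fx=3,fy=3,interpolation=cv2.INTER_CUBIC)
o=np.zeros((575,800,3),np.uint8);o[:A.shape[0],:A.shape[1]]=A;o[:330,555:795]=B;o[340:535,555:795]=B2
cv2.imwrite("pics/crop1.png",o)
c=np.load("pics/top0.npy",allow_pickle=True).item();print(ray(c,(320,200)))
# colour mask for beech strip in top
hsv=cv2.cvtColor(a,cv2.COLOR_BGR2HSV);print(hsv[200,395:408].tolist())
```

```text
(array([ 0.21109352, -0.04134165,  1.79182945]), array([ 0.1588974 , -0.01543558, -0.98720924]))
[[14, 129, 132], [15, 124, 138], [16, 109, 150], [17, 106, 152], [17, 108, 153], [17, 108, 151], [17, 107, 152], [17, 107, 155], [16, 107, 145], [15, 116, 103], [13, 126, 83], [14, 135, 104], [14, 132, 131]]
```

View pics/crop1.png

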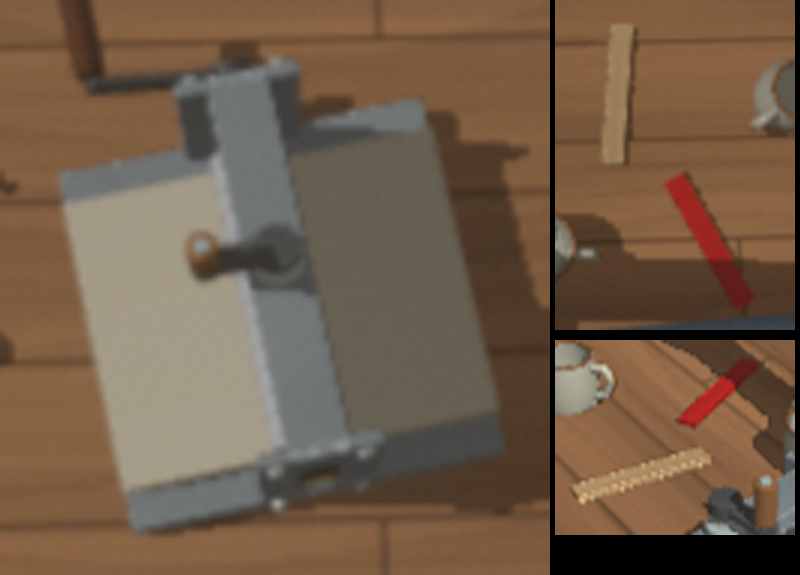

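The crop confirms it: the beech strip is at top (401,200), its shape-mate at (431,250) is red, so beech is the target. Roller_a's handle top is at top (295,164) and its hub at (311,166).

```bash
cat > m.py <<'E'
from h import *
from scipy.optimize import least_squares
a=cv2.imread("pics/top0.png")
c=np.load("pics/top0.npy",allow_pickle=True).item()
P=lambda u,v:np.array([255+u/5,115+v/5])
for z in (0.04,0.05):
    k=np.array([onz(c,P(*p),z)[:2] for p in((62,178),(425,102),(503,450),(133,530))])
    print(z,k.mean(0),[np.linalg.norm(k[i]-k[(i+1)%4]).round(3) for i in range(4)],
      [np.degrees(np.arctan2(*(d[::-1]))).round(1) for d in (k[0]-k[1],k[0]-k[3],k[1]-k[2])])
print("handle",onz(c,P(202,245),.305),"hub",onz(c,P(280,252),.265))
hsv=cv2.cvtColor(a,cv2.COLOR_BGR2HSV);m=((hsv[:,:,0]>=15)&(hsv[:,:,1]<120)&(hsv[:,:,2]>138)).astype(np.uint8)
m[:, :390]=0;m[:,412:]=0;m[:172]=0;m[230:]=0
pts=np.argwhere(m)[:,::-1].astype(float);w=np.array([onz(c,p,.012)[:2] for p in pts])
r=cv2.minAreaRect(w.astype(np.float32)*1000);print("strip top",len(w),w.mean(0),r)
d=np.linalg.svd(w-w.mean(0))[2][0];print("yaw",np.degrees(np.arctan2(d[1],d[0])))
E
python3 m.py
```

```text
0.04 [ 0.5901785  -0.03401843] [np.float64(0.318), np.float64(0.309), np.float64(0.315), np.float64(0.308)] [np.float64(100.9), np.float64(10.7), np.float64(10.3)]
0.05 [ 0.58801457 -0.03406023] [np.float64(0.316), np.float64(0.307), np.float64(0.314), np.float64(0.307)] [np.float64(100.9), np.float64(10.7), np.float64(10.3)]
handle [0.58383595 0.02053952 0.305     ] hub [ 0.58717048 -0.0353456   0.265     ]
strip top 328 [ 0.48826123 -0.4099689 ] ((488.2949523925781, -409.0121765136719), (31.607378005981445, 197.51483154296875), 82.61688995361328)
yaw 172.9201400705472
```

{"fn": "step_arm", "kwargs": {"steps": [[[0,0,-0.03,0.42],[0.025,-0.0255,-0.02,0],[0.025,-0.0255,-0.02,0],[0.025,-0.0255,-0.02,0],[0.025,-0.0255,-0.02,0],[0.025,-0.0255,-0.02,0],[0.025,-0.0255,-0.02,0],[0.025,-0.0255,-0.01,0]]], "claw": 0.07}}

```text
time: 1.17
position: [0.283, -0.4255, 0.3686]
eef_rot: [3.124, 0.289, 0.002]
force: [0.2, -0.5, 0.4]
gripper_width: 0.745
gripper_force: 0.0
```

{"fn": "step_arm", "kwargs": {"steps": [[[0.025,-0.0255,0,0],[0.025,-0.0255,0,0],[0.025,-0.0255,0,0],[0.025,-0.0255,0,0],[0.025,-0.0255,0,0],[0.025,-0.0255,0,0],[0.025,-0.0255,0,0],[0.025,-0.0255,0,0]]]}}

```text
time: 1.83
position: [0.4418, -0.1874, 0.3658]
eef_rot: [3.128, 0.29, 0.001]
force: [0.0, -1.1, -1.1]
gripper_width: 0.743
gripper_force: 0.0
```

```bash
cat >> h.py <<'E'
from scipy.spatial.transform import Rotation as Ro
def wray(c,s,px):
    H=np.array(c["hand_eye"]);R=Ro.from_rotvec(s["eef_rot"]).as_matrix();d=np.linalg.inv(np.array(c["mtx"]))@[px[0],px[1],1]
    return np.array(s["position"])+R@H[:3,3],R@H[:3,:3]@d
def wproj(c,s,p):
    H=np.array(c["hand_eye"]);R=Ro.from_rotvec(s["eef_rot"]).as_matrix()
    q=np.linalg.inv(H)@np.append(R.T@(np.array(p)-s["position"]),1);q=np.array(c["mtx"])@q[:3];return q[:2]/q[2]
def wonz(c,s,px,z):
    o,d=wray(c,s,px);return o+d*(z-o[2])/d[2]
def st():
    s=ctrl.state();R=Ro.from_rotvec(s["eef_rot"]).as_matrix();print("t",round(s["time"],2),"p",np.round(s["position"],4),"phi",np.degrees(np.arctan2(R[1,0],R[0,0])).round(2),"zax",R[:,2].round(3),"f",np.round(s["force"],1),"w",round(s["gripper_width"]*94,1),s["gripper_force"]);return s
E
python3 - <<'E'
from h import *
s=st();c=ctrl.camera("wrist");print(np.round(c["hand_eye"],3),c["mtx"]);cv2.imwrite("pics/w1.png",c["color"][:,:,::-1])
print(wproj(c,s,[.579,.0196,.28]),wproj(c,s,[.589,-.0345,.257]))
E
```

```text
t 1.83 p [ 0.4418 -0.1874  0.3658] phi 10.6 zax [ 0.001 -0.001 -1.   ] f [ 0.  -1.1 -1.1] w 69.8 0.0
[[ 0.001 -0.972 -0.237  0.069]
 [ 1.     0.001  0.     0.   ]
 [ 0.    -0.237  0.972 -0.179]
 [ 0.     0.     0.     1.   ]] [[334.16393216   0.         321.64102318]
 [  0.         334.16393216 199.82662826]
 [  0.           0.           1.        ]]
[ 65.23297061 -35.85296291] [159.79029307 -22.0732211 ]
```

{"fn": "step_arm", "kwargs": {"steps": [[[0.0285,-0.0297,0,0],[0.0285,-0.0297,0,0],[0.0285,-0.0297,0,0],[0.0285,-0.0297,0,0],[0.0285,-0.0297,0,0],[0.0285,-0.0297,0,0],[0,0,0,0],[0,0,0,0]]]}}

```text
time: 2.55
position: [0.5768, 0.0191, 0.3649]
eef_rot: [-3.128, -0.296, 0.002]
force: [-0.6, -0.1, -0.1]
gripper_width: 0.745
gripper_force: 0.0
```

Run:
```python
from h import *
s=st();c=ctrl.camera("wrist");cv2.imwrite("pics/w2.png",c["color"][:,:,::-1])
print(wproj(c,s,[.579,.0196,.305]),wproj(c,s,[.589,-.0345,.257]))
for t in("roller_a_screw","roller_a_handle"):
    print(t,[(round(r["score"],2),np.round([r["point"][1]*640,r["point"][0]*400],1)) for r in ctrl.find_in(t,c)])
```

```text
t 2.55 p [0.5768 0.0191 0.3649] phi 10.8 zax [-0.001 -0.    -1.   ] f [-0.6 -0.1 -0.1] w 70.0 0.0
[321.0140442  210.31623743] [383.50386531 196.09083832]
roller_a_screw [(0.86, array([348.7, 192.7]))]
roller_a_handle [(0.89, array([322. , 194.4]))]
```

View pics/w2.png

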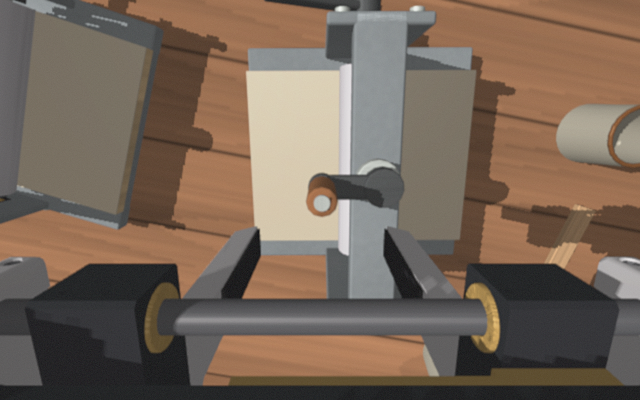

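The wrist view shows the handle's top at (321,203) and the hub at about (382,187). The bed edges run vertical in the image, so the tool is aligned with the frame.

Run:
```python
from h import *
s=ctrl.state();c=ctrl.camera("wrist")
h=wonz(c,s,(321,203),.305);b=wonz(c,s,(383,187),.257)
R=Ro.from_rotvec(s["eef_rot"]).as_matrix()
print(h,b,"tool rel handle",R.T@(h-s["position"]),"hub",R.T@(b-s["position"]))
# bed corners at z .05 and frame
for p in((246,71),(474,71),(255,241),(459,241)): print(wonz(c,s,p,.05).round(4), (R.T@(wonz(c,s,p,.05)-s["position"])).round(4))
```

```text
[0.5836936  0.01805745 0.305     ] [ 0.59594089 -0.03498013  0.257     ] tool rel handle [ 7.74615405e-03 -9.51100907e-05  6.06016637e-02] hub [0.01008796 0.0542703  0.10862144]
[0.6873 0.144  0.05  ] [ 0.1327 -0.1051  0.3156]
[ 0.7456 -0.1682  0.05  ] [0.1329 0.2126 0.3157]
[0.4404 0.0973 0.05  ] [-0.1186 -0.1043  0.3156]
[ 0.4992 -0.2179  0.05  ] [-0.1185  0.2163  0.3157]
```

{"fn": "step_arm", "kwargs": {"steps": [[[0.0075,0,0,0.04],[0,0,0.025,0],[0,0,0.025,0],[0,0,0.025,0],[0,0,0.023,0],[0,0,0,0],[0,0,0,0]]], "claw": 0.054}}

```text
time: 3.33
position: [0.5833, 0.0183, 0.2667]
eef_rot: [-3.128, -0.283, 0.003]
force: [-1.0, 0.3, 1.0]
gripper_width: 0.574
gripper_force: 0.0
```

{"fn": "step_arm", "kwargs": {"steps": [[[0,0,0,0],[0,0,0,0],[0,0,0,0],[0,0,0,0],[0,0,0,0],[0,0,0,0]]], "claw": 0.0, "squeeze": 20}}

```text
time: 3.83
position: [0.584, 0.0208, 0.2687]
eef_rot: [-3.125, -0.286, -0.002]
force: [-1.6, 6.7, 4.1]
gripper_width: 0.251
gripper_force: 20.0
```

Handle gripped at 23.6 mm. Now I'll probe counter-clockwise (own -x).

{"fn": "step_arm", "kwargs": {"steps": [[[0,-0.002,0,0],[-0.003,0,0,0],[-0.003,0,0,0],[0,0,0,0],[0,0,0,0]]]}}

```text
time: 4.25
position: [0.5782, 0.0195, 0.2688]
eef_rot: [3.128, 0.284, 0.004]
force: [2.8, 0.3, 5.9]
gripper_width: 0.249
gripper_force: 20.0
```

{"fn": "step_arm", "kwargs": {"steps": [[[0.003,0,0,0],[0.003,0,0,0],[0.003,0,0,0],[0.003,0,0,0],[0,0,0,0],[0,0,0,0]]]}}

```text
time: 4.75
position: [0.5849, 0.0211, 0.2685]
eef_rot: [3.128, 0.285, -0.021]
force: [-18.6, -2.4, 14.1]
gripper_width: 0.248
gripper_force: 20.0
```

It's blocked clockwise, so it rises counter-clockwise. First quarter turn.

{"fn": "step_arm", "kwargs": {"steps": [[[-0.006,0,-0.001,0],[-0.0142,0.0019,-0.0003,0],[-0.0133,0.0055,-0.0003,0],[-0.0114,0.0087,-0.0004,0],[-0.0087,0.0114,-0.0003,0],[-0.0055,0.0133,-0.0003,0],[-0.0019,0.0142,-0.0004,0],[0,0,0,0]]]}}

```text
time: 5.42
position: [0.5409, -0.0444, 0.2706]
eef_rot: [-3.129, -0.282, -0.009]
force: [10.3, -0.6, 0.3]
gripper_width: 0.254
gripper_force: 20.0
```

{"fn": "step_arm", "kwargs": {"steps": [[[0.003,0.0142,-0.0003,0],[0.0055,0.0133,-0.0003,0],[0.0087,0.0114,-0.0004,0],[0.0114,0.0087,-0.0003,0],[0.0133,0.0055,-0.0003,0],[0.0142,0.0019,-0.0004,0],[0,0,0,0]]]}}

```text
time: 6.0
position: [0.6053, -0.087, 0.2726]
eef_rot: [-3.127, -0.285, 0.001]
force: [2.1, 1.9, 3.9]
gripper_width: 0.25
gripper_force: 20.0
```

{"fn": "step_arm", "kwargs": {"steps": [[[0.0142,-0.0019,-0.0003,0],[0.0133,-0.0055,-0.0003,0],[0.0114,-0.0087,-0.0004,0],[0.0087,-0.0114,-0.0003,0],[0.0055,-0.0133,-0.0003,0],[0.0019,-0.0142,-0.0004,0],[0,0,0,0]]]}}

```text
time: 6.58
position: [0.6488, -0.0216, 0.2746]
eef_rot: [-3.128, -0.288, -0.001]
force: [1.0, 2.8, 3.9]
gripper_width: 0.253
gripper_force: 20.0
```

{"fn": "step_arm", "kwargs": {"steps": [[[-0.0019,-0.0142,-0.0003,0],[-0.0055,-0.0133,-0.0003,0],[-0.0087,-0.0114,-0.0004,0],[-0.0114,-0.0087,-0.0003,0],[-0.0133,-0.0055,-0.0003,0],[-0.0142,-0.0019,-0.0004,0],[-0.0142,0.0019,-0.0004,0],[-0.009,0.0033,-0.0003,0]]]}}

```text
time: 7.25
position: [0.5625, 0.0116, 0.2772]
eef_rot: [3.128, 0.285, 0.004]
force: [6.2, -0.6, 0.3]
gripper_width: 0.25
gripper_force: 20.0
```

{"fn": "step_arm", "kwargs": {"steps": [[[0,0,0,0],[0,0,0,0]]]}}

```text
time: 7.42
position: [0.5619, 0.011, 0.2772]
eef_rot: [3.128, 0.283, -0.003]
force: [-1.3, -1.7, 4.8]
gripper_width: 0.253
gripper_force: 20.0
```

Run:
```python
from h import *
s=st();d=s["position"][:2]-np.array([.594,-.033]);print(np.linalg.norm(d),np.degrees(np.arctan2(d[1],d[0]))-100.6)
```

```text
t 7.42 p [0.5619 0.011  0.2772] phi 10.35 zax [-0.002 -0.001 -1.   ] f [-1.3 -1.7  4.8] w 23.8 20.000713400077075
0.054480579138786726 25.520393959932747
```

{"fn": "step_arm", "kwargs": {"steps": [[[0,0,0,0],[0,0,0,0],[0,0,0,0],[0,0,-0.033,0],[0,0,-0.033,0],[0,0,-0.033,0],[-0.021,0.034,0,0],[-0.021,0.034,0,0]]], "claw": 0.056}}

```text
time: 8.08
position: [0.5345, -0.0622, 0.3785]
eef_rot: [3.127, 0.292, 0.006]
force: [0.2, -1.3, -1.0]
gripper_width: 0.593
gripper_force: 0.0
```

{"fn": "step_arm", "kwargs": {"steps": [[[-0.021,0.034,0,0],[-0.021,0.034,0,0],[-0.021,0.034,0,0],[-0.021,0.034,0,0],[-0.021,0.034,0,0],[-0.021,0.034,0,0],[-0.021,0.034,0,0],[-0.021,0.034,0,0]]]}}

```text
time: 8.75
position: [0.4167, -0.362, 0.3755]
eef_rot: [-3.127, -0.285, 0.0]
force: [0.1, 0.5, -0.2]
gripper_width: 0.595
gripper_force: 0.0
```

{"fn": "step_arm", "kwargs": {"steps": [[[-0.021,0.034,0.03,0],[0,0,0.04,0.9],[0,0,0.04,0.9],[0,0,0.03,0.9],[0,0,0.03,0.8],[0,0,0,0],[0,0,0,0]]]}}

```text
time: 9.33
position: [0.405, -0.3906, 0.2095]
eef_rot: [-3.132, 0.191, 0.004]
force: [-0.4, -0.2, 1.5]
gripper_width: 0.599
gripper_force: 0.0
```

Run:
```python
from h import *
s=st();c=ctrl.camera("wrist");cv2.imwrite("pics/w3.png",c["color"][:,:,::-1])
hsv=cv2.cvtColor(c["color"],cv2.COLOR_RGB2HSV);print(ctrl.find_in("strip",c))
for d in(-.1,0,.1): print(wproj(c,s,[.4885+d*.992,-.4095-d*.124,.012]))
```

```text
t 9.33 p [ 0.405  -0.3906  0.2095] phi -6.98 zax [-0.002  0.004 -1.   ] f [-0.4 -0.2  1.5] w 56.3 0.0
[{'point': [0.5813, 0.6652], 'score': 0.86}, {'point': [0.2315, 0.5202], 'score': 0.67}]
[329.27243558 192.34216818]
[330.06963048 102.16951448]
[330.97991637  -0.79513479]
```

View pics/w3.png

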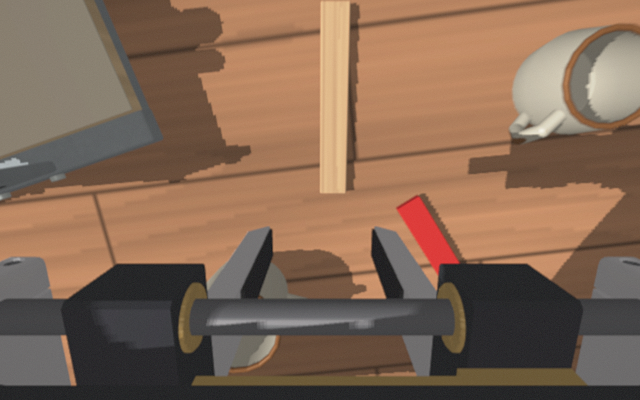

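The beech strip is plain and straight, with its near end at (333,192). The mug (about 250,330) is behind the left finger. I'll measure both.

Run:
```python
from h import *
s=ctrl.state();c=ctrl.camera("wrist");R=Ro.from_rotvec(s["eef_rot"]).as_matrix();T=lambda p:(R.T@(p-s["position"])).round(4)
for p in((333,192),(336.5,5)):print(wonz(c,s,p,.012).round(4),T(wonz(c,s,p,.012)))
print(T(wonz(c,s,(287,300),.08)),T(wonz(c,s,(250,360),.08)),wonz(c,s,(287,300),.08))
t=np.load("pics/top0.npy",allow_pickle=True).item();print("mug",onz(t,(374,252),.08),T(onz(t,(374,252),.08)))
```

```text
[ 0.3905 -0.4046  0.012 ] [-0.0147  0.0135  0.2014]
[ 0.5853 -0.4305  0.012 ] [0.1819 0.0155 0.2018]
[-0.1144 -0.0356  0.133 ] [-0.1868 -0.0776  0.1328] [ 0.29734046 -0.34356283  0.08      ]
mug [ 0.27023853 -0.27903917  0.08      ] [-0.1492 -0.0963  0.1328]
```

{"fn": "step_arm", "kwargs": {"steps": [[[-0.002,0.0138,0.035,0.12],[0,0,0.04,0],[0,0,0.04,0],[0,0,0.04,0],[0,0,0.025,0],[0,0,0.015,0],[0,0,0.0085,0],[0,0,0,0]]]}}

```text
time: 10.15
position: [0.402, -0.4053, 0.0076]
eef_rot: [-3.134, 0.21, 0.0]
force: [0.7, 0.4, 0.5]
gripper_width: 0.596
gripper_force: 0.0
```

{"fn": "step_arm", "kwargs": {"steps": [[[0,0,0,0],[0,0,0,0],[0,0,0,0],[0,0,0,0],[0,0,0,0],[0,0,0,0]]], "claw": 0.0, "squeeze": 40}}

```text
time: 10.65
position: [0.4023, -0.4057, 0.0089]
eef_rot: [3.133, -0.211, 0.002]
force: [-0.1, 0.6, 6.2]
gripper_width: 0.308
gripper_force: 39.9
```

{"fn": "step_arm", "kwargs": {"steps": [[[0,0,0,0],[0,0,0,0],[0,0,0.003,0],[0,0,0.002,0],[0,0,0,0],[0,0,0,0]]], "claw": 0.045}}

```text
time: 11.15
position: [0.4015, -0.4047, 0.0021]
eef_rot: [-3.134, 0.211, 0.001]
force: [-0.2, -0.7, -0.7]
gripper_width: 0.475
gripper_force: 0.0
```

Run:
```python
from h import *
st()
```

```text
t 11.15 p [ 0.4015 -0.4047  0.0021] phi -7.69 zax [-0.001  0.001 -1.   ] f [-0.2 -0.7 -0.7] w 44.6 0.0
```

{"fn": "step_arm", "kwargs": {"steps": [[[0,0,0,0],[0,0,0,0],[0,0,0,0],[0,0,0,0],[0,0,-0.03,0],[0,0,-0.04,0],[0,0,-0.04,0],[0,0,-0.04,-0.66]]], "claw": 0.0, "squeeze": 45}}

```text
time: 11.82
position: [0.4013, -0.4045, 0.1539]
eef_rot: [-3.138, 0.119, 0.001]
force: [0.9, 0.1, -0.7]
gripper_width: 0.314
gripper_force: 44.9
```

{"fn": "step_arm", "kwargs": {"steps": [[[0,0,0,-1],[0,0,0,-1],[0,0,0,-1],[0,0,0,-1],[0,0,0,-1],[0,0,0,-1],[0,0,0,-1],[0,0,0,-1]]]}}

```text
time: 12.48
position: [0.4016, -0.4048, 0.1524]
eef_rot: [-2.989, -0.967, 0.0]
force: [-0.2, 0.5, -0.6]
gripper_width: 0.314
gripper_force: 44.9
```

{"fn": "step_arm", "kwargs": {"steps": [[[0,0,0,-1],[0,0,0,-1],[0,0,0,-1],[0,0,0,-1],[0,0,0,-1],[0,0,0,-1],[0,0,0,-1],[0,0,0,-1]]]}}

```text
time: 13.15
position: [0.4016, -0.4049, 0.1524]
eef_rot: [-2.478, -1.931, 0.0]
force: [0.2, -1.1, -1.0]
gripper_width: 0.315
gripper_force: 44.9
```

{"fn": "step_arm", "kwargs": {"steps": [[[0,0,0,-1],[0,0,0,-1],[0,0,0,-1],[0,0,0,-1],[0,0,0,-1],[0,0,0,0],[0,0,0,0]]]}}

```text
time: 13.73
position: [0.4017, -0.4049, 0.1525]
eef_rot: [-2.009, -2.415, -0.0]
force: [-0.4, -0.0, -1.3]
gripper_width: 0.316
gripper_force: 44.9
```

```bash
cat > rel.py <<'E'
from h import *
s=st();R=Ro.from_rotvec(s["eef_rot"]).as_matrix();a=np.radians(10.6);d=s["position"][:2]-np.array([.594,-.033])
print("own",d@[np.cos(a),np.sin(a)],d@[-np.sin(a),np.cos(a)],"joints",np.round(s["joints"],2))
E
python3 rel.py
```

```text
t 13.73 p [ 0.4017 -0.4049  0.1525] phi 100.48 zax [-0.  0. -1.] f [-0.4 -0.  -1.3] w 29.7 44.87995505332947
own -0.2574504675785229 -0.3302216288321419 joints [-0.99  0.11  1.81  0.    1.22 -1.17]
```

Gripped at 29.7 mm. Move across, then in front of the nip, and look.

{"fn": "step_arm", "kwargs": {"steps": [[[0,0.0322,0,0],[0,0.0322,0,0],[0,0.0322,0,0],[0,0.0322,0,0],[0,0.0322,0,0],[0,0.0322,0,0],[0,0.0322,0,0],[0,0.0322,0,0]]]}}

```text
time: 14.4
position: [0.6564, -0.357, 0.1523]
eef_rot: [-2.009, -2.415, 0.0]
force: [0.5, -0.7, -1.6]
gripper_width: 0.314
gripper_force: 44.9
```

{"fn": "step_arm", "kwargs": {"steps": [[[0.03,0,0,0],[0.03,0,0.02,0],[0.025,0,0.02,0],[0,0,0.02,0],[0,0,0.01,0],[0,0,0,0]]]}}

```text
time: 14.9
position: [0.6376, -0.273, 0.0794]
eef_rot: [-2.004, -2.412, 0.001]
force: [0.8, 0.1, -0.5]
gripper_width: 0.312
gripper_force: 44.9
```

```bash
python3 rel.py
python3 - <<'E'
from h import *
c=ctrl.camera("wrist");cv2.imwrite("pics/w4.png",c["color"][:,:,::-1])
E
```

```text
t 14.9 p [ 0.6376 -0.273   0.0794] phi 100.55 zax [-0.005  0.003 -1.   ] f [ 0.8  0.1 -0.5] w 29.3 44.88048434257507
own -0.001321366227822318 -0.24393377507419975 joints [-0.57  0.47  1.51 -0.    1.17 -0.75]
```

View pics/w4.png

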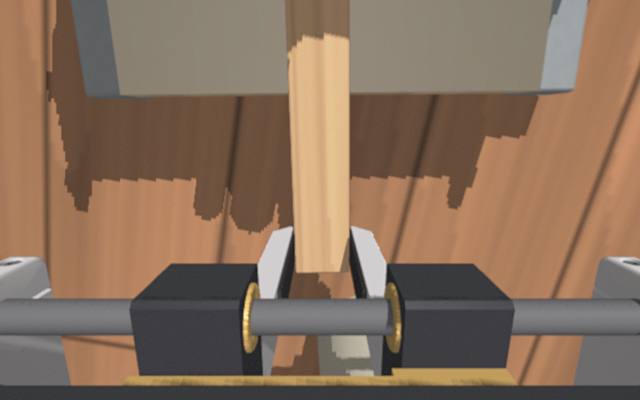

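The strip is held straight over the bed (image column about 320). Now I'll lower it onto the canvas by feel.

{"fn": "step_arm", "kwargs": {"steps": [[[0,0,0.01,0],[0,0,0.01,0],[0,0,0.003,0],[0,0,0,0],[0,0,0,0]]]}}

```text
time: 15.37
position: [0.6392, -0.2744, 0.0595]
eef_rot: [-2.007, -2.417, 0.0]
force: [-0.3, -0.5, -0.7]
gripper_width: 0.31
gripper_force: 44.9
```

{"fn": "step_arm", "kwargs": {"steps": [[[0,0,0.001,0],[0,0,0.001,0],[0,0,0,0],[0,0,0,0]]]}}

```text
time: 15.7
position: [0.6394, -0.2741, 0.0579]
eef_rot: [2.006, 2.417, 0.0]
force: [-0.7, 0.5, -0.7]
gripper_width: 0.313
gripper_force: 44.9
```

{"fn": "step_arm", "kwargs": {"steps": [[[0,0,0.001,0],[0,0,0.001,0],[0,0,0,0],[0,0,0,0]]]}}

```text
time: 16.03
position: [0.6392, -0.274, 0.0555]
eef_rot: [-2.006, -2.417, 0.0]
force: [-0.1, -0.2, -0.7]
gripper_width: 0.309
gripper_force: 44.9
```

{"fn": "step_arm", "kwargs": {"steps": [[[0,0,0.001,0],[0,0,0.001,0],[0,0,0,0],[0,0,0,0]]]}}

```text
time: 16.37
position: [0.6393, -0.274, 0.0535]
eef_rot: [-2.006, -2.417, -0.0]
force: [-0.1, 0.6, -0.5]
gripper_width: 0.314
gripper_force: 44.9
```

{"fn": "step_arm", "kwargs": {"steps": [[[0,0,0.001,0],[0,0,0,0],[0,0,0,0]]]}}

```text
time: 16.62
position: [0.6393, -0.2741, 0.0527]
eef_rot: [2.007, 2.417, 0.0]
force: [-0.1, 0.1, -0.1]
gripper_width: 0.313
gripper_force: 44.9
```

{"fn": "step_arm", "kwargs": {"steps": [[[0,0,0.0008,0],[0,0,0,0],[0,0,0,0]]]}}

```text
time: 16.87
position: [0.6394, -0.2742, 0.0521]
eef_rot: [2.006, 2.417, 0.0]
force: [0.0, -0.5, 1.0]
gripper_width: 0.315
gripper_force: 44.9
```

{"fn": "step_arm", "kwargs": {"steps": [[[0.008,0,0,0],[0.012,0,0,0],[0.012,0,0,0],[0.012,0,0,0],[0.012,0,0,0],[0,0,0,0],[0,0,0,0]]]}}

```text
time: 17.45
position: [0.6289, -0.2166, 0.0523]
eef_rot: [-2.004, -2.417, -0.003]
force: [-0.5, 4.3, 6.2]
gripper_width: 0.312
gripper_force: 44.9
```

{"fn": "step_arm", "kwargs": {"steps": [[[0.01,0,-0.0004,0],[0.012,0,0,0],[0.012,0,0,0],[0,0,0,0],[0,0,0,0]]]}}

```text
time: 17.87
position: [0.6226, -0.1833, 0.0527]
eef_rot: [-2.005, -2.417, -0.002]
force: [-1.1, 2.4, 7.1]
gripper_width: 0.31
gripper_force: 44.9
```

```bash
python3 rel.py
python3 - <<'E'
from h import *
c=ctrl.camera("wrist");b=ctrl.camera("scene")
cv2.imwrite("pics/w5.png",np.vstack([c["color"][:280,:,::-1],cv2.resize(b["color"][140:320,160:420,::-1],(455,315))[:, :] if 0 else cv2.copyMakeBorder(cv2.resize(b["color"][160:320,180:400,::-1],(433,315)),0,0,0,207,0)]))
E
```

```text
t 17.87 p [ 0.6226 -0.1833  0.0527] phi 100.65 zax [-0.     0.002 -1.   ] f [-1.1  2.4  7.1] w 29.2 44.88737761974335
own 0.0004714881711488067 -0.15299406619601166 joints [-0.46  0.41  1.65  0.    1.08 -0.65]
```

View pics/w5.png

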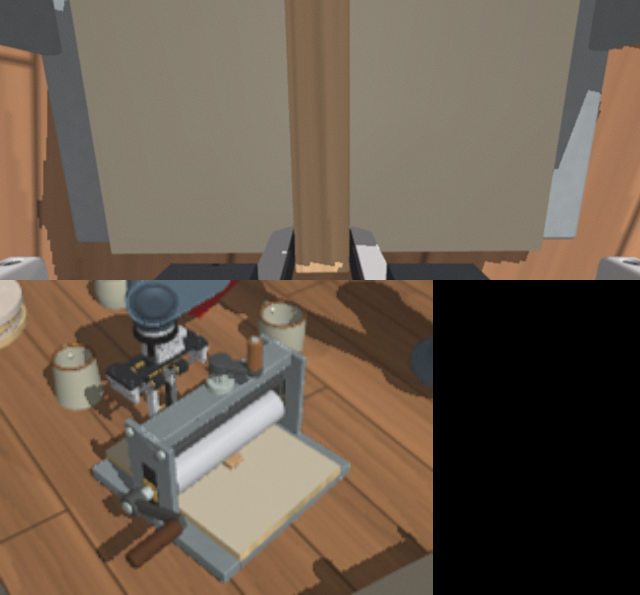

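The strip's tip has come out on the far side of the roller. Pushing on.

{"fn": "step_arm", "kwargs": {"steps": [[[0.012,0,-0.0003,0],[0.012,0,0,0],[0.01,0,0,0],[0,0,0,0],[0,0,0,0]]]}}

```text
time: 18.38
position: [0.616, -0.1493, 0.0526]
eef_rot: [-2.004, -2.416, -0.003]
force: [-0.3, 3.4, 6.6]
gripper_width: 0.309
gripper_force: 44.9
```

{"fn": "step_arm", "kwargs": {"steps": [[[0,0,0,0],[0,0,0,0],[0,0,0,0],[0,0,0,0],[0,0,-0.01,0],[0,0,-0.02,0],[-0.02,0,-0.03,0],[-0.03,0,-0.03,0]]], "claw": 0.05}}

```text
time: 19.05
position: [0.6247, -0.199, 0.1425]
eef_rot: [-2.001, -2.418, 0.0]
force: [0.7, -0.3, 0.5]
gripper_width: 0.534
gripper_force: 0.0
```

{"fn": "step_arm", "kwargs": {"steps": [[[-0.03,0,-0.04,0],[-0.04,0,-0.02,0],[-0.04,0,0,0],[-0.04,0,0,0],[-0.03,0,0,0],[0,0,0,0],[0,0,0,0]]]}}

```text
time: 19.63
position: [0.6568, -0.3717, 0.1938]
eef_rot: [-2.009, -2.414, -0.0]
force: [-0.3, 1.9, 0.2]
gripper_width: 0.53
gripper_force: 0.0
```

```bash
python3 rel.py
python3 - <<'E'
from h import *
t=ctrl.camera("top");b=ctrl.camera("scene");w=ctrl.camera("wrist")
A=cv2.resize(t["color"][115:230,255:365,::-1],(380,397),interpolation=cv2.INTER_CUBIC);B=cv2.resize(b["color"][160:320,200:360,::-1],(397,397),interpolation=cv2.INTER_CUBIC)
o=np.hstack([A,B]);cv2.imwrite("pics/end.png",np.vstack([o,cv2.copyMakeBorder(w["color"][:200,:,::-1],0,0,0,137,0)]))
E
```

```text
t 19.63 p [ 0.6568 -0.3717  0.1938] phi 100.47 zax [-0.     0.001 -1.   ] f [-0.3  1.9  0.2] w 49.9 0.0
own -0.000578108948887514 -0.34443906568764693 joints [-0.66  0.49  1.26  0.    1.39 -0.85]
```

View pics/end.png

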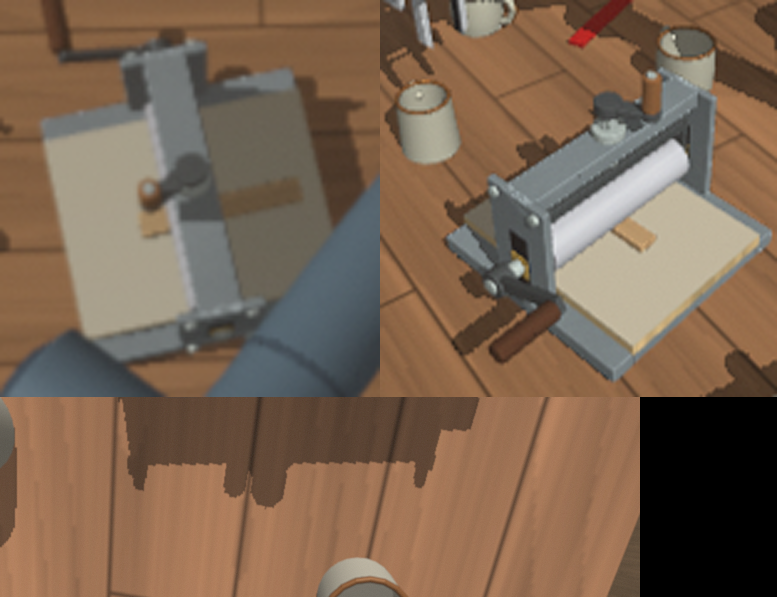

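The strip lies flat and square, sticking out on both sides of the roller. The crank is where I left it and the arm is clear, so I'll hand it in.

```bash
python3 -c "
from workcell import ctrl
print(ctrl.close_job())"
```

```text
the job is handed in; nothing more can be done
None
```

The nearer roller's screw rises counter-clockwise; I raised it about 8.6 mm, giving an opening of roughly 13.6 mm (about 1.6 mm to spare by my measurement), and the beech strip lies flat and square under it, out both sides, with the job handed in at about 20 s.

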